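# Roll a tube blank into the V-block and set it against the stop

### The job

Roll the brass tube across the bench by pushing its side, up the ramp and into the groove of the steel V-block; then push its end along the groove until it is up against the stop plate, ready for sawing. Only push it with the fingers: never lift or carry it, and leave the punch, the loupe, the little tin and the pliers where they are. Finish with the tube lying still in the groove and the robot clear of it.

Things in the scene. Friction and masses are not known exactly. Their poses are not given: they have to be found in the camera images.
- tube: loose brass tube blank, 30 mm diameter, 120 mm long, 0.27 kg, polished (friction about 0.2), rolls freely. Origin in its middle on the axis; own x is the axis. Starts flat on the bench, origin 15 mm up, on the block's +y (ramp) side, 14 to 21 cm from the groove, within 0.07 rad of parallel, set back so that rolled straight across its end is 25 to 50 mm short of the stop plate.
- v_block: steel V-block fixed to the bench. Origin on the bench under the middle of the groove, which runs along block x (-65 to +65 mm, +x roughly away from the robot). 90 degree V, bottom at z = 2 mm, -y face up to z = 30 mm at y = -29 mm, cheek to y = -42. +y side: ramp from the bench at y = +100 mm up to a lip. Seated, the tube's axis is at y = 0, z = 23 mm.
- ramp_lip (a point): top of the V-block's ramp, midway along it: block y = +15 mm, z = 14 mm; a 3 mm flat follows towards the groove, whose face goes down from block y = +12 mm. Site axes as the block's.
- stop_face (a point): centre of the inner face of the upright stop plate at the V-block's +x end: block x = +65 mm, z = 23 mm. The plate is 8 mm thick, block y -42 to +26 mm, 44 mm high. With the tube against it the tube's origin is at block x = +5 mm and its near end at -55 mm, inside the groove: fingertips up to 22 mm wide must stay 17 mm or more above the bench there.
- punch_0: wooden doming punch with a ball head, standing, 27 mm wide, 49 mm high, behind the block (-y side); origin at its underside. Leave it alone.
- loupe: black eye loupe, 35 mm wide, 20 mm high, behind the block (-y side); origin at its underside. Leave it alone.
- parts_tin_0: little white lidded tin, 46 mm wide, 18 mm high, beyond the stop plate; origin at its underside. Leave it alone.
- pliers_red: pliers with red handles lying flat, 43 x 122 mm, 12 mm high, beyond the far end of the tube; origin at its underside. Leave them alone.
Mind the look-alikes: they are no part of the job. Of the things like the tube, leave any that is blue; of the rest the larger one is meant.

How it is judged (in metres and radians):
On the way, in this order (a step that is already met when the one before it is completed fails the run):
1. the tube rolls along the bench (angular speed of tube above 0.3 rad/s and height (world z) of tube below 0.0165 m and y of tube in the frame of v_block above 0.103 m), for 0.1 s.
2. the tube is on the ramp (height (world z) of tube between 0.0175 and 0.034 m and y of tube in the frame of v_block between 0.012 and 0.09 m), for 0.1 s.
3. the tube lies in the groove (y of tube in the frame of v_block between -0.003 and 0.003 m and height (world z) of tube between 0.0205 and 0.026 m and angle between the x axis of tube and the x axis of v_block, either way round below 0.05 rad), for 0.2 s.
At the end, for the whole second after the job is handed in: the tube lies at rest in the groove (axis within 3 mm of the groove's middle plane, 20.5 to 26 mm above the bench, within 0.05 rad of parallel), its end no more than 3 mm from the stop plate (all of step 3 and x of tube in the frame of v_block between 0.002 and 0.0075 m and linear speed of tube below 0.01 m/s); the robot touches nothing.
It fails at once if the tube is lifted (its middle more than 36 mm above the bench, or more than 24 mm before it has come to the ramp) (height (world z) of tube above 0.036 m or (height (world z) of tube above 0.024 m and y of tube in the frame of v_block above 0.105 m)).
It fails at once if the punch, loupe, tin or pliers are moved more than 15 mm (distance of any of punch_0, loupe, parts_tin_0, pliers_red from where it was at the start of the episode above 0.015 m).
It also fails if it takes over 51 s, if anything falls off the work surface, if the arm or the gripper's body presses on something with over 40 N, if the wrist force passes 120 N, or if a joint passes its speed limit or range.

### The arm

A 6-joint arm with a two-finger parallel gripper is mounted at the origin on a cart in front of the work surface, level with it; the furniture and walls round the work are solid. World frame = base frame: x ahead of the robot, y to its left, z up, the work surface at z = 0. Lengths are in mm, angles in rad, forces in N, time in s.
With the tool pointing down it reaches from about 300 to 825 mm from the base axis. Payload 5.4 kg.
Tool frame: the origin (TCP) lies at the very end of the fingers, on their centre line; the grasp point (between the pads) lies 19 mm behind it (ctrl.grasp_offset is the distance from the TCP to the grasp point, in mm); z points along the fingers, y is the line along which they close (so a half turn about z gives the same grasp; the last joint's range is limited). The gripper opens to 92 mm and grips with 3 to 60 N. Pads are 20 mm wide; open, the fingers measure 128 mm over their backs; the gripper's body (75 mm by 189 mm) begins 69 mm behind the grasp point.
Start: joints at [-1.51, 0.158, 1.597, -0, 1.386, -0.21], TCP at [153.79, -554.035, 214.601] pointing down, gripper open.
Joint ranges: [-2.91, 2.91], [-0.94, 2.29], [0.18, 2.7], [-1.29, 4.43], [0.17, 2.64], [-3, 3]. Speed limits (rad/s): [2.57, 2.57, 3.14, 3.14, 3.14, 3.14].

### API

Orientations are given as [roll, pitch, yaw] about the fixed x, y, z axes, in that order (R = Rz(yaw) Ry(pitch) Rx(roll)).
In Python, from workcell import ctrl gives the robot as it stands. The module is installed in compiled form; this text tells all that it offers.
- The arm moves only by the tool carry_out, never from a script. Its arguments are lists of equal length, an entry for each row: "linear": the shift along the tool's x, y, z in units of 30 mm (1.0 is 30 mm), a list of three; "rotation": the turn, a rotation vector about the tool's x, y, z in units of 8 degrees (1.0 is 8 degrees), a list of three; "gripper": the opening, from 0 (shut) to 1 (fully open). A call has 1 to 10 rows; each row is the pose to reach, as a shift and turn from the pose commanded when the call began, along the tool's axes at that moment; what a row does not reach only later rows make up. A row lasts 1/10 s, in which the tool goes at most 50 mm and 8.59 degrees, less where a joint would pass 70% of its speed; a pose out of reach is approached as far as the arm can. A call with a gripper value outside its range is refused whole. The fingers move at their own pace and stop on an object; the grip force is fixed at half the most. Time passes only in rows, so rows that repeat a pose let the fingers close. It gives the time, the measured TCP pose, the force, the opening and the grip force at its end, in the units of the state.
- ctrl.get_state(): the state, without advancing time (a new reading comes with each control period).
- ctrl.snapshot(name): name is "side" or "top"; returns a dict with "image" (400x640x3 uint8, red, green, blue), "vfov" (degrees; the focal length in pixels is half the picture's height over the tangent of half this angle, whatever the lens; pixels are square), "cx", "cy" (the principal point, pixels), "origin" and "orientation" of the camera in the world. Camera axes: x right, y up, looking along -z (the intrinsics and any distortion apply to the point x, -y, -z); pixel columns grow to the right and rows downward; lengths in mm; the calibration is good to about 2 mm. A picture is of the moment at which its call begins. There is no depth.
- ctrl.sign_off(): hands the job in; it is judged then, once.
The state is a dict: "time": time; "q": joint angles; "joint_vel": joint speeds; "joint_efforts": joint torques, N m; "tool_pos": TCP position; "tool_rot": TCP orientation; "force": force on the tool from outside, world axes, zero at the start; "torque": the same for the moment, N m; "width": opening from 0.0 (shut) to 1.0 (fully open); "grip_force": force on a finger pad.
Only numpy, scipy, OpenCV 4.12 (cv2) and the standard library are available. Lean on these libraries where they do the work, as an engineer would, in place of code of your own. Each camera call takes 0.05 s, during which the arm holds its last target. There are 200 camera calls.

## Working session

There is one attempt and no reset: what is moved stays moved. The work goes in short steps, Python scripts to look and compute and a tool call to move; the robot and the scene stay as the last step left them, time stands still between calls to the robot, and variables do not carry over. Pictures are saved under pics/ and viewed, at most 12 in all, crops included, and the job is handed in when it is done.

Besides the shell and the picture viewer there is one more tool, called as name(argument=value, ...) on one line, values as JSON. carry_out: Moves the arm, as the interface text tells. Its arguments: {"type":"object","properties":{"linear":{"type":"array","items":{"type":"array","items":{"type":"number"}}},"rotation":{"type":"array","items":{"type":"array","items":{"type":"number"}}},"gripper":{"type":"array","items":{"type":"number"}}},"required":["linear","rotation","gripper"]}

```bash
mkdir -p pics
cat > h.py <<'E'
import numpy as np, cv2
from workcell import ctrl
from scipy.spatial.transform import Rotation as R
def snap(n,f=None):
    s=ctrl.snapshot(n)
    if f: cv2.imwrite(f'pics/{f}.png',s['image'][:,:,::-1])
    return s
E
python3 - <<'E'
from h import *
for n in('top','side'):
    s=snap(n,n+'0'); print({k:v for k,v in s.items() if k!='image'})
    
s=ctrl.get_state();print(s)
E
```

```text
{'vfov': 42.03376382543499, 'cx': 313.4658107010508, 'cy': 198.82023123757045, 'origin': array([ 369.57363786, -259.40563969, 1047.74781169]), 'orientation': array([ 0.19344244, -0.00429369, -1.58188897])}
{'vfov': 56.61229151520456, 'cx': 322.6531171331879, 'cy': 201.16261956581204, 'origin': array([ 408.39762021, -944.38499815,  529.03353146]), 'orientation': array([ 0.97192441,  0.0077525 , -0.2522942 ])}
{'time': 0.1, 'q': array([-1.51010201e+00,  1.58994306e-01,  1.59809149e+00, -3.40999526e-05,
        1.38619982e+00, -2.10130510e-01]), 'joint_vel': array([ 0.000903  , -0.00275765, -0.00302511,  0.00151977, -0.00170911,
       -0.00060866]), 'joint_efforts': array([ 2.35904354e-04, -3.86505175e+01, -3.22960460e+01,  7.02635734e-02,
        3.39294795e-02, -4.40391591e-05]), 'tool_pos': array([ 153.74474474, -553.47963193,  213.72014611]), 'tool_rot': array([-3.13992994e+00, -3.20357664e-04,  2.70830846e-01]), 'force': array([-0.25681924, -0.38048621,  0.11483145]), 'torque': array([-0.03592337,  0.03991473,  0.03414723]), 'grip_force': 0.0, 'width': 0.9955645468921132}
```

View pics/top0.png

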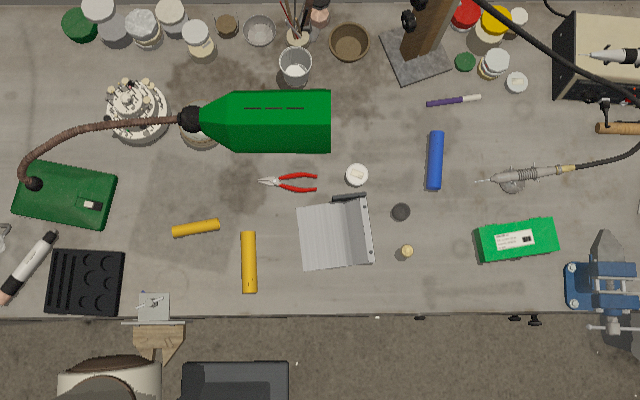

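View pics/side0.png

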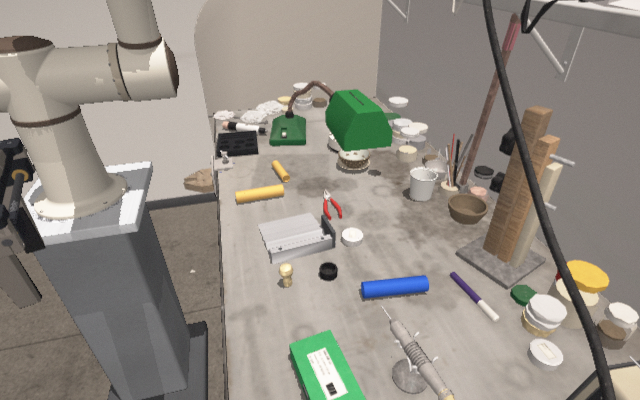

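The top picture shows the larger brass tube at about (249,262), a smaller decoy at (195,228), and a blue one at (435,160). The block is centred near (337,235) with its stop plate at (350,198). The pliers are at (290,182), tin (357,174), loupe (401,212), punch (407,251). The side picture agrees. Next I measure the tube and zoom in on the block.

```bash
cat >> h.py <<'E'
def ray(s,uv,z):
    f=200/np.tan(np.radians(s['vfov'])/2)
    uv=np.atleast_2d(uv).astype(float)
    d=np.c_[(uv[:,0]-s['cx'])/f,-(uv[:,1]-s['cy'])/f,-np.ones(len(uv))]
    d=R.from_euler('xyz',s['orientation']).apply(d); o=s['origin']
    return o+d*((z-o[2])/d[:,2])[:,None]
def brass(s):
    h=cv2.cvtColor(s['image'],cv2.COLOR_RGB2HSV)
    m=cv2.inRange(h,(16,130,90),(32,255,255))
    c,_=cv2.findContours(m,cv2.RETR_EXTERNAL,cv2.CHAIN_APPROX_NONE)
    return [x for x in c if cv2.contourArea(x)>200]
def tube(s,verbose=0):
    out=[]
    for c in brass(s):
        p=ray(s,c.reshape(-1,2),15.)[:,:2].astype(np.float32)
        r=cv2.minAreaRect(p); b=cv2.boxPoints(r)
        e=[b[1]-b[0],b[2]-b[1]]; e=max(e,key=np.linalg.norm)
        out.append((np.round(r[0],1),np.round(sorted(r[1]),1),round(float(np.arctan(e[1]/e[0])),3)))
    return out
E
python3 - <<'E'
from h import *
for n in('top','side'):
    s=snap(n)
    print(n)
    for t in tube(s): print(t)
    im=s['image']
    c=im[180:285,280:390] if n=='top' else im[200:275,245:350]
    cv2.imwrite(f'pics/c_{n}.png',cv2.resize(c[:,:,::-1],None,fx=5,fy=5,interpolation=cv2.INTER_CUBIC))
E
```

```text
top
(array([ 447.7, -136.5]), array([ 29.4, 121.1]), 0.048)
(array([516.7, -29.4]), array([23.1, 95.3]), -1.393)
(array([ 951.3, -655. ]), array([40.2, 66.6]), 0.847)
side
(array([1014.4, -587.5]), array([64.3, 84.8]), 1.083)
```

View pics/c_top.png

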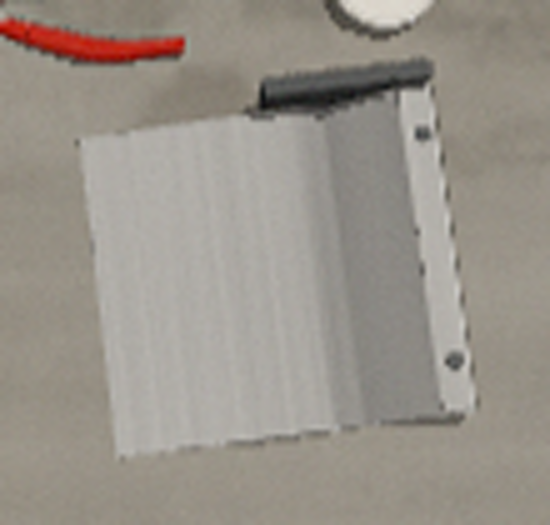

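View pics/c_side.png

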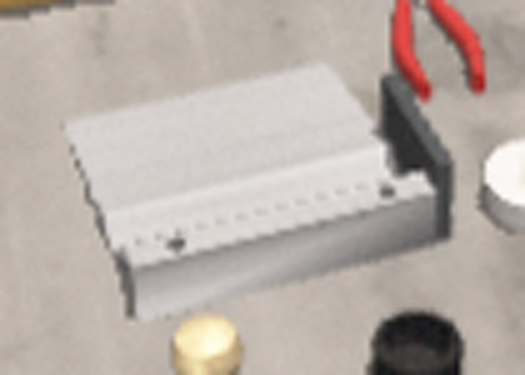

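The crops show ramp foot corners at crop (119,459) and (80,143), cheek inner edge (400,95)-(443,413), cheek outer near corner (474,409), and the stop plate top (262,80)-(432,62). I cast these onto their known heights.

Run:
```python
from h import *
s=snap('top')
P={'rampN(-65,100)':(119,459,0),'rampF(65,100)':(80,143,0),'inN(-65,-29)':(443,413,30),'inF(65,-29)':(400,95,30),'outN(-65,-42)':(474,409,30)}
W=[];B=[]
for k,(u,v,z) in P.items():
    w=ray(s,[(u/5+280-.4,v/5+180-.4)],z)[0,:2]; W.append(w); B.append(eval(k[k.index('('):])); print(k,w.round(1))
W=np.array(W);B=np.array(B,float)
Wc=W-W.mean(0);Bc=B-B.mean(0)
th=np.arctan2((Bc[:,0]*Wc[:,1]-Bc[:,1]*Wc[:,0]).sum(),(Bc*Wc).sum())
r=np.array([[np.cos(th),-np.sin(th)],[np.sin(th),np.cos(th)]])
t=W.mean(0)-r@B.mean(0)
print('th',th,'t',t,'res',(W-B@r.T-t).round(1).tolist())
tb=np.array([447.7,-136.5]); print('tube in block',r.T@(tb-t), .048-th)
# cross-check with side: ramp foot
s2=snap('side')
for u,v,z in [(65,125,0),(325,65,0),(435,240,0),(137,318,0)]:
    w=ray(s2,[(u/5+245-.4,v/5+200-.4)],z)[0,:2]; print(w.round(1),(r.T@(w-t)).round(1))
```

```text
rampN(-65,100) [ 427.3 -244.4]
rampF(65,100) [ 555.6 -229.5]
inN(-65,-29) [ 442.1 -371.1]
inF(65,-29) [ 568.4 -357.9]
outN(-65,-42) [ 443.5 -383.3]
th 0.10932792606516253 t [ 502.47984177 -335.71408298] res [[0.4, -1.0], [-0.6, -0.2], [1.0, 0.5], [-1.9, -0.5], [1.0, 1.3]]
tube in block [-32.71648588 204.0017487 ] -0.06132792606516253
[ 428.2 -246.8] [-64.1  96.5]
[ 555.2 -232. ] [63.7 97.3]
[ 572.5 -368. ] [ 66.  -39.8]
[ 442.6 -382.6] [-64.6 -40. ]
```

```bash
cat >> h.py <<'E'
TH=.109; T=np.array([502.5,-336.3])
def rz(a): return np.array([[np.cos(a),-np.sin(a)],[np.sin(a),np.cos(a)]])
def b2w(p): return T+rz(TH)@np.array(p)
def w2b(p): return rz(TH).T@(np.array(p)-T)
def units(bx,by,z,yaw=TH+np.pi/2):
    "target TCP in block x,y and height -> shift/turn in call units"
    s=ctrl.get_state(); A=R.from_euler('xyz',s['tool_rot']); G=R.from_euler('xyz',[np.pi,0,yaw])
    d=np.r_[b2w((bx,by)),z]-s['tool_pos']
    print('lin',(A.inv().apply(d)/30).round(3),'rot',(np.degrees((A.inv()*G).as_rotvec())/8).round(2))
def where():
    s=ctrl.get_state(); print('t',s['time'],'block',w2b(s['tool_pos'][:2]).round(1),'z',s['tool_pos'][2].round(1),'F',s['force'].round(1),'w',s['width'])
E
python3 - <<'E'
from h import *
units(-33,246,150)
print(b2w((-33,246)))
# lamp head: intersect rays of head corner in both views
a=snap('top');b=snap('side')
def ln(s,uv): p=ray(s,[uv],0)[0]; return s['origin'],(p-s['origin'])/np.linalg.norm(p-s['origin'])
for u,v in [((331,152),(389,143)),((232,152),(334,145))]:
    o1,d1=ln(a,u);o2,d2=ln(b,v)
    k=np.linalg.lstsq(np.c_[d1,-d2],o2-o1,rcond=None)[0]
    print(((o1+d1*k[0])).round(),((o2+d2*k[1])).round())
E
```

```text
lin [ 13.375 -12.146   2.152] rot [ -0.    -0.   -10.09]
[442.93490714 -95.34979827]
[ 621. -296.  182.] [ 703. -322.  207.]
[ 643. -115.  112.] [ 649. -115.  113.]
```

carry_out(linear=[[13.375, -12.146, 2.15], [13.375, -12.146, 2.15], [13.375, -12.146, 2.15], [13.375, -12.146, 2.15], [13.375, -12.146, 2.15], [13.375, -12.146, 2.15], [13.375, -12.146, 2.15], [13.375, -12.146, 2.15], [13.375, -12.146, 2.15], [13.375, -12.146, 2.15]], rotation=[[0, 0, -10.09], [0, 0, -10.09], [0, 0, -10.09], [0, 0, -10.09], [0, 0, -10.09], [0, 0, -10.09], [0, 0, -10.09], [0, 0, -10.09], [0, 0, -10.09], [0, 0, -10.09]], gripper=[0.5, 0.5, 0.5, 0.5, 0.5, 0.5, 0.5, 0.5, 0.5, 0.5])

```text
time: 1.4
tool_pos: [419.5, -132.3, 155.7]
tool_rot: [3.141, 0.001, 1.684]
force: [0.5, -0.4, -0.7]
width: 0.499
grip_force: 0.0
```

```bash
python3 -c "
from h import *
where();units(-33,246,60)"
```

```text
t 1.4 block [-60.3 211.8] z 155.7 F [ 0.5 -0.4 -0.7] w 0.49917083420657155
lin [1.139 0.91  3.19 ] rot [0.01 0.01 0.03]
```

carry_out(linear=[[1.14, 0.91, 0.5], [1.14, 0.91, 1.5], [1.14, 0.91, 2.5], [1.14, 0.91, 3.5], [1.14, 0.91, 4.3], [1.14, 0.91, 4.85], [1.14, 0.91, 4.85], [1.14, 0.91, 4.85]], rotation=[[0, 0, 0.03], [0, 0, 0.03], [0, 0, 0.03], [0, 0, 0.03], [0, 0, 0.03], [0, 0, 0.03], [0, 0, 0.03], [0, 0, 0.03]], gripper=[0.5, 0.5, 0.5, 0.5, 0.5, 0.5, 0.5, 0.5])

```text
time: 2.2
tool_pos: [442.3, -97.2, 10.4]
tool_rot: [3.141, 0.0, 1.676]
force: [0.4, -0.6, 0.6]
width: 0.499
grip_force: 0.0
```

```bash
python3 -c "
from h import *
where();s=snap('side','s1');print(tube(snap('top')))
cv2.imwrite('pics/s1c.png',cv2.resize(s['image'][120:290,180:400,::-1],None,fx=3,fy=3))"
```

```text
t 2.2 block [-33.8 244.2] z 10.4 F [ 0.4 -0.6  0.6] w 0.49859339382613305
[(array([ 447.7, -137.3]), array([ 29.4, 121. ]), 0.034), (array([ 951.3, -655. ]), array([40.2, 66.6]), 0.847)]
```

View pics/s1c.png

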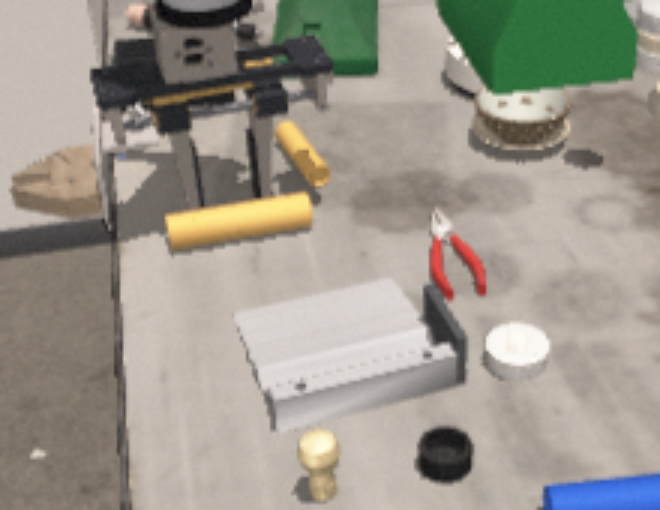

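Fingers stand behind the tube, clear of the decoy; now rolling.

carry_out(linear=[[-0.1, 0, 0], [-0.2, 0, 0], [-0.3, 0, 0], [-0.4, 0, 0], [-0.5, 0, 0], [-0.6, 0, 0], [-0.7, 0, 0], [-0.8, 0, 0], [-0.95, 0, 0], [-1.1, 0, 0]], rotation=[[0, 0, 0], [0, 0, 0], [0, 0, 0], [0, 0, 0], [0, 0, 0], [0, 0, 0], [0, 0, 0], [0, 0, 0], [0, 0, 0], [0, 0, 0]], gripper=[0.5, 0.5, 0.5, 0.5, 0.5, 0.5, 0.5, 0.5, 0.5, 0.5])

```text
time: 3.3
tool_pos: [445.6, -130.3, 10.0]
tool_rot: [-3.142, 0.0, 1.676]
force: [0.1, -0.7, 0.5]
width: 0.503
grip_force: 0.1
```

```bash
python3 -c "
from h import *
for i in range(2):
  t=tube(snap('top'));print(t,w2b(t[0][0]))
where()"
```

```text
[(array([ 951.3, -655. ]), array([40.2, 66.6]), 0.847)] [ 411.46698898 -365.63102573]
[(array([ 421.9, -162.1]), array([23.3, 66.3]), 0.056), (array([ 951.3, -655. ]), array([40.2, 66.6]), 0.847)] [-61.17144625 181.93420284]
t 3.4 block [-34.  210.6] z 10.2 F [ 0.   0.2 -0.8] w 0.5003433199035623
```

carry_out(linear=[[-0.2, 0, 0], [-0.4, 0, 0], [-0.6, 0, 0], [-0.8, 0, 0], [-1.0, 0, 0], [-1.2, 0, 0], [-1.4, 0, 0], [-1.6, 0, 0], [-1.8, 0, 0], [-2.0, 0, 0]], rotation=[[0, 0, 0], [0, 0, 0], [0, 0, 0], [0, 0, 0], [0, 0, 0], [0, 0, 0], [0, 0, 0], [0, 0, 0], [0, 0, 0], [0, 0, 0]], gripper=[0.5, 0.5, 0.5, 0.5, 0.5, 0.5, 0.5, 0.5, 0.5, 0.5])

```text
time: 4.4
tool_pos: [451.8, -190.1, 10.0]
tool_rot: [-3.142, -0.0, 1.675]
force: [-0.4, 0.0, -0.2]
width: 0.502
grip_force: 0.1
```

```bash
python3 -c "
from h import *
where();s=snap('side','s2')
cv2.imwrite('pics/s2c.png',cv2.resize(s['image'][120:290,180:400,::-1],None,fx=3,fy=3))"
```

```text
t 4.4 block [-34.5 150.8] z 10.0 F [-0.4  0.  -0.2] w 0.5017682214244353
```

View pics/s2c.png

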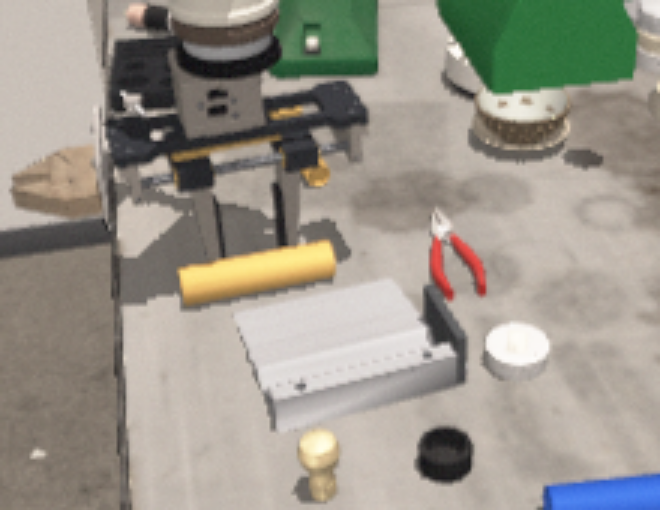

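The tube (260,272 in the crop) is parallel to the block and in front of both fingers. Continuing onto the ramp.

carry_out(linear=[[-0.2, 0, 0], [-0.4, 0, 0], [-0.6, 0, 0], [-0.8, 0, 0], [-1.0, 0, 0], [-1.2, 0, 0], [-1.4, 0, -0.04], [-1.6, 0, -0.07], [-1.8, 0, -0.1], [-2.0, 0, -0.14]], rotation=[[0, 0, 0], [0, 0, 0], [0, 0, 0], [0, 0, 0], [0, 0, 0], [0, 0, 0], [0, 0, 0], [0, 0, 0], [0, 0, 0], [0, 0, 0]], gripper=[0.5, 0.5, 0.5, 0.5, 0.5, 0.5, 0.5, 0.5, 0.5, 0.5])

```text
time: 5.45
tool_pos: [458.1, -249.8, 14.3]
tool_rot: [-3.142, -0.0, 1.675]
force: [1.6, 1.5, 0.3]
width: 0.497
grip_force: 0.5
```

carry_out(linear=[[-0.2, 0, -0.04], [-0.4, 0, -0.08], [-0.6, 0, -0.11], [-0.75, 0, -0.14], [-0.9, 0, -0.17], [-1.05, 0, -0.2], [-1.2, 0, -0.22], [-1.3, 0, -0.24], [-1.4, 0, -0.26], [-1.5, 0, -0.28]], rotation=[[0, 0, 0], [0, 0, 0], [0, 0, 0], [0, 0, 0], [0, 0, 0], [0, 0, 0], [0, 0, 0], [0, 0, 0], [0, 0, 0], [0, 0, 0]], gripper=[0.5, 0.5, 0.5, 0.5, 0.5, 0.5, 0.5, 0.5, 0.5, 0.5])

```text
time: 6.45
tool_pos: [462.8, -294.2, 22.6]
tool_rot: [-3.142, -0.0, 1.675]
force: [-0.8, 1.1, 0.7]
width: 0.502
grip_force: 0.5
```

```bash
python3 -c "
from h import *
where();s=snap('side','s3')
cv2.imwrite('pics/s3c.png',cv2.resize(s['image'][120:290,180:400,::-1],None,fx=3,fy=3))"
```

```text
t 6.45 block [-34.9  46.2] z 22.6 F [-0.8  1.1  0.7] w 0.5019399697906612
```

View pics/s3c.png

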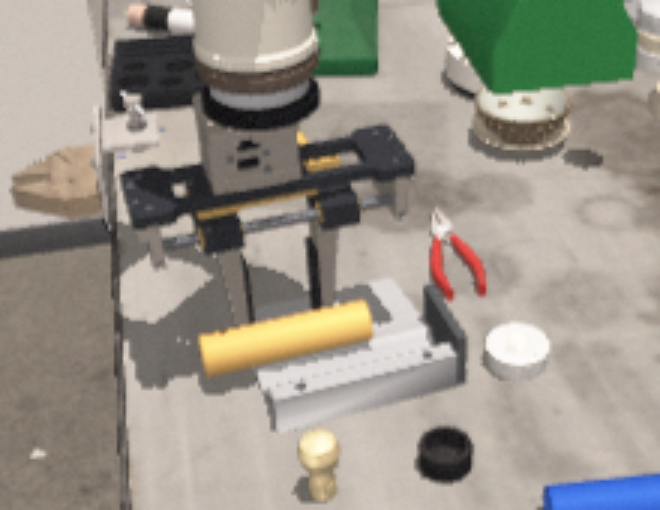

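The tube lies on the ramp just short of the lip, against both fingers. Easing it over slowly, then backing off and up.

carry_out(linear=[[-0.06, 0, 0], [-0.12, 0, 0], [-0.18, 0, 0], [-0.24, 0, 0], [-0.3, 0, 0], [-0.36, 0, 0], [-0.42, 0, 0], [-0.48, 0, 0], [-0.54, 0, 0], [-0.54, 0, 0]], rotation=[[0, 0, 0], [0, 0, 0], [0, 0, 0], [0, 0, 0], [0, 0, 0], [0, 0, 0], [0, 0, 0], [0, 0, 0], [0, 0, 0], [0, 0, 0]], gripper=[0.5, 0.5, 0.5, 0.5, 0.5, 0.5, 0.5, 0.5, 0.5, 0.5])

```text
time: 7.5
tool_pos: [464.5, -310.5, 22.7]
tool_rot: [3.141, 0.0, 1.675]
force: [-0.6, 0.7, 0.5]
width: 0.5
grip_force: 0.0
```

```bash
python3 -c "
from h import *
where();s=snap('side','s4')
cv2.imwrite('pics/s4c.png',cv2.resize(s['image'][120:290,180:400,::-1],None,fx=3,fy=3))"
```

```text
t 7.5 block [-34.9  29.8] z 22.7 F [-0.6  0.7  0.5] w 0.4995997914395177
```

View pics/s4c.png

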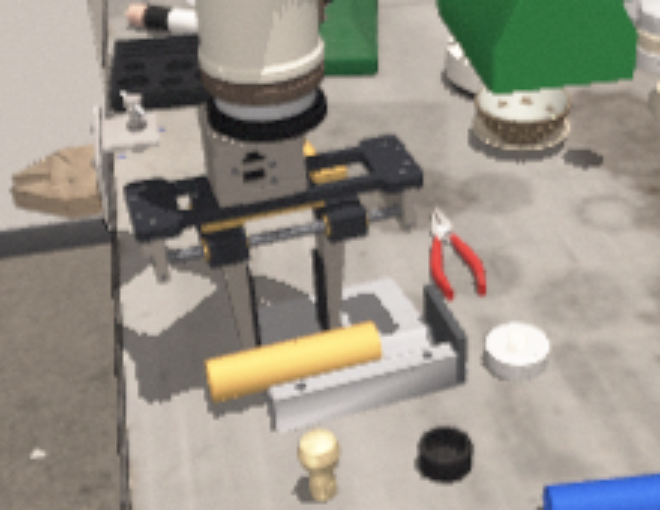

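The tube has dropped into the groove, free of the fingers. Back off, rise, close and go round to the near end.

carry_out(linear=[[0.4, 0, 0], [0.7, 0, 0], [0.7, 0, -0.8], [0.7, 0, -1.6], [0.7, 0, -2.0], [0.3, -1.2, -2.0], [-0.4, -2.4, -2.0], [-1.0, -3.5, -2.0], [-1.0, -3.5, -2.0], [-1.0, -3.5, -2.0]], rotation=[[0, 0, 0], [0, 0, 0], [0, 0, 0], [0, 0, 0], [0, 0, 0], [0, 0, -0.03], [0, 0, -0.03], [0, 0, -0.03], [0, 0, -0.03], [0, 0, -0.03]], gripper=[0.5, 0.5, 0.5, 0.5, 0.5, 0, 0, 0, 0, 0])

```text
time: 8.55
tool_pos: [362.9, -350.6, 82.3]
tool_rot: [3.141, -0.001, 1.678]
force: [0.5, 0.9, 1.3]
width: 0.087
grip_force: 0.0
```

```bash
python3 -c "
from h import *
s=snap('side')
where();units(-140,0,20)
c=max([c for c in brass(s) if cv2.boundingRect(c)[0]<330 and cv2.boundingRect(c)[1]>200],key=cv2.contourArea)
print(cv2.boundingRect(c))
r=cv2.minAreaRect(c);b=cv2.boxPoints(r);print(b)
for p in b: print(p,w2b(ray(s,[p],23.)[0,:2]).round(1))
for t in tube(snap('top')): print(t,w2b(t[0]))"
```

```text
t 8.6 block [-139.7    1.3] z 82.4 F [-0.9  0.3  0.2] w 0.04183531558468856
lin [-0.045 -0.01   2.079] rot [ 0.   -0.01 -0.  ]Traceback (most recent call last):
  File "<string>", line 5, in <module>
    c=max([c for c in brass(s) if cv2.boundingRect(c)[0]<330 and cv2.boundingRect(c)[1]>200],key=cv2.contourArea)
ValueError: max() iterable argument is empty
```

```bash
python3 -c "
from h import *
s=snap('top')
for c in brass(s):
  p=ray(s,c.reshape(-1,2),23.)[:,:2]; p=np.array([w2b(q) for q in p]); print(p.min(0),p.max(0),len(p))
s=snap('side')
for c in brass(s): print(cv2.boundingRect(c),w2b(ray(s,[cv2.minAreaRect(c)[0]],23.)[0,:2]))"
```

```text
[-27.91292434 -13.88696227] [22.1687208  14.62163653] 73
[ 32.51594466 254.65355921] [ 60.16891831 348.73125836] 111
[ 382.86848052 -397.11194411] [ 444.25423959 -341.12850122] 70
(567, 260, 42, 33) [ 464.63332781 -308.07211597]
```

Far end at block x ≈ 24, y ≈ 0: seated, needs about 41 mm of push. Descending behind its near end.

carry_out(linear=[[-0.04, 0, 1.0], [-0.04, 0, 1.8], [-0.04, 0, 2.07], [-0.04, 0, 2.07], [-0.04, 0.2, 2.07], [-0.04, 0.4, 2.07], [-0.04, 0.6, 2.07], [-0.04, 0.7, 2.07], [-0.04, 0.8, 2.07], [-0.04, 0.9, 2.07]], rotation=[[0, 0, 0], [0, 0, 0], [0, 0, 0], [0, 0, 0], [0, 0, 0], [0, 0, 0], [0, 0, 0], [0, 0, 0], [0, 0, 0], [0, 0, 0]], gripper=[0, 0, 0, 0, 0, 0, 0, 0, 0, 0])

```text
time: 9.7
tool_pos: [390.3, -349.3, 20.6]
tool_rot: [-3.141, 0.0, 1.68]
force: [-1.6, 0.6, 0.4]
width: 0.007
grip_force: 0.8
```

carry_out(linear=[[0, 0.1, 0], [0, 0.2, 0], [0, 0.3, 0], [0, 0.4, 0], [0, 0.5, 0], [0, 0.6, 0], [0, 0.7, 0], [0, 0.8, 0], [0, 0.87, 0], [0, 0.87, 0]], rotation=[[0, 0, 0], [0, 0, 0], [0, 0, 0], [0, 0, 0], [0, 0, 0], [0, 0, 0], [0, 0, 0], [0, 0, 0], [0, 0, 0], [0, 0, 0]], gripper=[0, 0, 0, 0, 0, 0, 0, 0, 0, 0])

```text
time: 10.7
tool_pos: [416.5, -346.3, 20.5]
tool_rot: [3.141, 0.0, 1.68]
force: [-0.1, -0.4, -1.0]
width: 0.004
grip_force: 0.0
```

```bash
cat > e.py <<'E'
from h import *
where()
s=snap('top')
for c in brass(s):
  p=ray(s,c.reshape(-1,2),23.)[:,:2]; p=np.array([w2b(q) for q in p]); print(p.min(0),p.max(0),len(p))
E
python3 e.py
```

```text
t 10.7 block [-86.6  -0.6] z 20.5 F [-0.1 -0.4 -1. ] w 0.0038453868589541453
[ 32.51594466 254.65355921] [ 60.16891831 348.59598533] 111
[ 382.6164881  -397.11194411] [ 444.25423959 -339.86604276] 71
```

carry_out(linear=[[0, 0.06, 0], [0, 0.12, 0], [0, 0.18, 0], [0, 0.24, 0], [0, 0.3, 0], [0, 0.36, 0], [0, 0.4, 0], [0, 0.4, 0]], rotation=[[0, 0, 0], [0, 0, 0], [0, 0, 0], [0, 0, 0], [0, 0, 0], [0, 0, 0], [0, 0, 0], [0, 0, 0]], gripper=[0, 0, 0, 0, 0, 0, 0, 0])

```text
time: 11.55
tool_pos: [428.3, -345.1, 20.5]
tool_rot: [3.141, 0.0, 1.68]
force: [-1.2, 0.7, 0.6]
width: 0.0
grip_force: 0.1
```

carry_out(linear=[[0, 0.03, 0], [0, 0.03, 0]], rotation=[[0, 0, 0], [0, 0, 0]], gripper=[0, 0])

```text
time: 11.75
tool_pos: [429.0, -345.0, 20.5]
tool_rot: [3.142, -0.0, 1.68]
force: [-0.8, 0.2, -0.3]
width: 0.002
grip_force: 0.3
```

```bash
python3 -c "
from h import *
where();s=snap('side','s5')
cv2.imwrite('pics/s5c.png',cv2.resize(s['image'][180:280,230:370,::-1],None,fx=5,fy=5))"
```

```text
t 11.75 block [-74.   -0.6] z 20.5 F [-0.8  0.2 -0.3] w 0.002300067463834344
```

View pics/s5c.png

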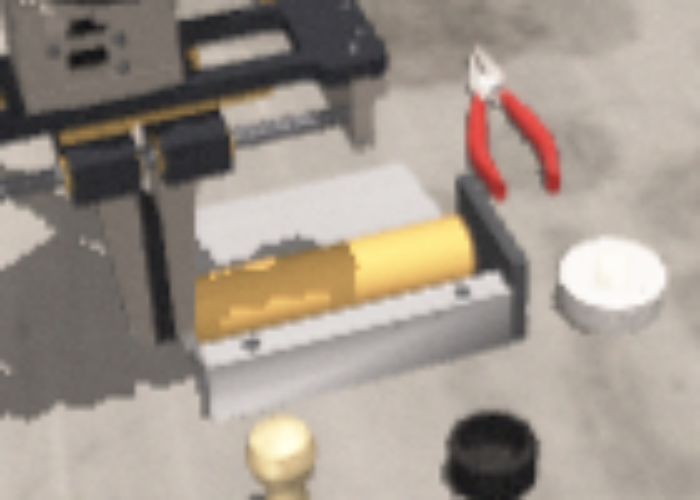

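The tube is in the groove with its end (475,250) nearly at the plate. Pushing on in 1 mm steps until the force rises.

carry_out(linear=[[0, 0.03, 0], [0, 0.03, 0]], rotation=[[0, 0, 0], [0, 0, 0]], gripper=[0, 0])

```text
time: 12.0
tool_pos: [429.8, -344.9, 20.5]
tool_rot: [-3.142, -0.0, 1.68]
force: [-0.8, 0.7, -0.1]
width: 0.006
grip_force: 0.3
```

carry_out(linear=[[0, 0.03, 0], [0, 0.03, 0]], rotation=[[0, 0, 0], [0, 0, 0]], gripper=[0, 0])

```text
time: 12.2
tool_pos: [430.8, -344.8, 20.6]
tool_rot: [3.142, 0.0, 1.68]
force: [-0.3, -0.4, -0.2]
width: 0.007
grip_force: 0.3
```

carry_out(linear=[[0, 0.03, 0], [0, 0.03, 0]], rotation=[[0, 0, 0], [0, 0, 0]], gripper=[0, 0])

```text
time: 12.4
tool_pos: [431.7, -344.7, 20.5]
tool_rot: [3.142, 0.0, 1.68]
force: [-0.4, 0.5, 0.6]
width: 0.004
grip_force: 0.3
```

carry_out(linear=[[0, 0.03, 0], [0, 0.03, 0]], rotation=[[0, 0, 0], [0, 0, 0]], gripper=[0, 0])

```text
time: 12.6
tool_pos: [432.6, -344.6, 20.5]
tool_rot: [3.142, 0.0, 1.68]
force: [-0.5, -0.1, 0.2]
width: 0.004
grip_force: 0.3
```

carry_out(linear=[[0, 0.03, 0], [0, 0.03, 0]], rotation=[[0, 0, 0], [0, 0, 0]], gripper=[0, 0])

```text
time: 12.8
tool_pos: [433.5, -344.5, 20.5]
tool_rot: [3.141, 0.0, 1.68]
force: [0.0, 0.6, -1.0]
width: 0.007
grip_force: 0.3
```

carry_out(linear=[[0, 0.03, 0], [0, 0.03, 0]], rotation=[[0, 0, 0], [0, 0, 0]], gripper=[0, 0])

```text
time: 13.0
tool_pos: [434.4, -344.4, 20.5]
tool_rot: [3.142, 0.0, 1.68]
force: [-0.5, 0.4, -0.3]
width: 0.002
grip_force: 0.3
```

carry_out(linear=[[0, 0.03, 0], [0, 0.03, 0]], rotation=[[0, 0, 0], [0, 0, 0]], gripper=[0, 0])

```text
time: 13.2
tool_pos: [435.0, -344.3, 20.5]
tool_rot: [-3.141, -0.0, 1.68]
force: [-1.3, -1.4, 0.4]
width: 0.006
grip_force: 0.9
```

```bash
python3 -c "
from h import *
where();s=snap('side','s6')
cv2.imwrite('pics/s6c.png',cv2.resize(s['image'][180:280,230:370,::-1],None,fx=5,fy=5))"
```

```text
t 13.2 block [-67.9  -0.6] z 20.5 F [-1.3 -1.4  0.4] w 0.005941987194911969
```

View pics/s6c.png

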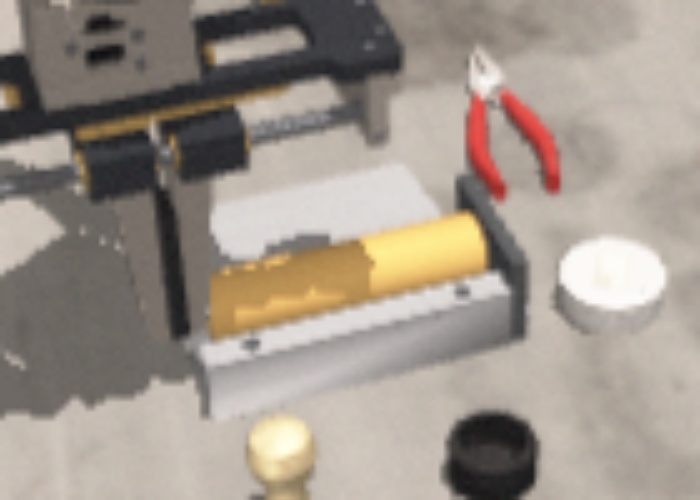

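The tube's end (487,245) now looks to be at the plate; the grip force and position lag suggest first contact. Pushing once or twice more to confirm.

carry_out(linear=[[0, 0.03, 0], [0, 0.03, 0]], rotation=[[0, 0, 0], [0, 0, 0]], gripper=[0, 0])

```text
time: 13.45
tool_pos: [435.1, -344.3, 20.4]
tool_rot: [-3.139, -0.0, 1.68]
force: [-5.6, -0.3, 2.8]
width: 0.004
grip_force: 2.9
```

carry_out(linear=[[0, 0.03, 0], [0, 0.03, 0]], rotation=[[0, 0, 0], [0, 0, 0]], gripper=[0, 0])

```text
time: 13.65
tool_pos: [435.2, -344.2, 20.4]
tool_rot: [-3.138, -0.001, 1.68]
force: [-9.0, -1.2, 3.4]
width: 0.004
grip_force: 4.7
```

Firm contact with the stop (9 N, position no longer advancing). Retreat along the groove, then up.

carry_out(linear=[[0, -0.05, 0], [0, -0.1, 0], [0, -0.3, 0], [0, -0.7, 0], [0, -1.2, 0], [0, -1.7, 0], [0, -1.7, -1.0], [0, -1.7, -2.5], [0, -2.5, -3.5], [0, -3, -4]], rotation=[[0, 0, 0], [0, 0, 0], [0, 0, 0], [0, 0, 0], [0, 0, 0], [0, 0, 0], [0, 0, 0], [0, 0, 0], [0, 0, 0], [0, 0, 0]], gripper=[0, 0, 0, 0, 0, 0, 0, 0, 0, 0])

```text
time: 14.65
tool_pos: [346.6, -355.4, 143.7]
tool_rot: [3.14, 0.005, 1.679]
force: [-0.7, -1.0, 0.0]
width: 0.007
grip_force: 0.0
```

carry_out(linear=[[0, -0.5, 0], [0, -1.5, 0], [0, -1.5, 0], [0, -1.5, 0], [0, -1.5, 0], [0, -1.5, 0], [0, -1.5, 0]], rotation=[[0, 0, 0], [0, 0, 0], [0, 0, 0], [0, 0, 0], [0, 0, 0], [0, 0, 0], [0, 0, 0]], gripper=[0, 0, 0, 0, 0, 0, 0])

```text
time: 15.35
tool_pos: [303.2, -358.5, 140.3]
tool_rot: [-3.142, -0.0, 1.68]
force: [1.0, -0.1, -0.0]
width: 0.004
grip_force: 0.0
```

```bash
python3 e.py; python3 -c "
from h import *
s=snap('side','s7');t=snap('top')
a=cv2.resize(s['image'][180:280,230:370,::-1],(500,357));b=cv2.resize(t['image'][180:280,280:390,::-1],(290,264))
b=cv2.copyMakeBorder(b,0,93,0,0,cv2.BORDER_CONSTANT)
cv2.imwrite('pics/s7c.png',np.hstack([a,b]))"
```

```text
t 15.35 block [-200.6   -0.4] z 140.3 F [ 1.  -0.1 -0. ] w 0.004190852179188243
[ 32.51594466 254.65355921] [ 60.16891831 348.73125836] 111
[-54.16427485 -13.97231561] [69.13165381 14.70307975] 144
[ 382.86848052 -397.11194411] [ 444.25423959 -341.12850122] 69
```

View pics/s7c.png

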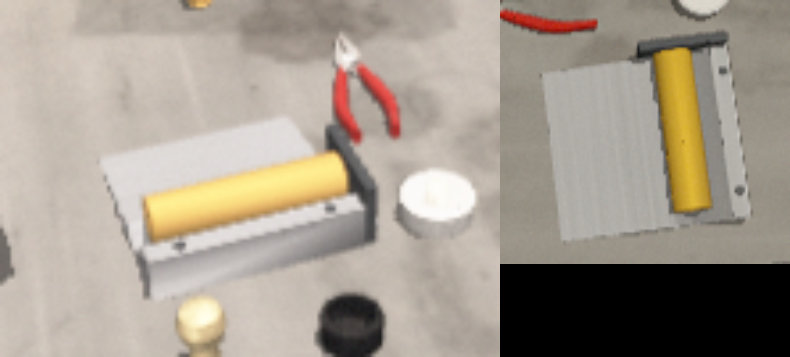

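The tube lies in the groove up against the plate (top crop, (672,48)), and its near end measures block x ≈ -54. The robot is clear and the other things are undisturbed. Handing in.

```bash
python3 -c "
from workcell import ctrl
print(ctrl.sign_off())"
```

```text
the job is handed in; nothing more can be done
None
```

I rolled the tube up the ramp into the groove and pushed it against the stop plate (9 N contact felt). The robot was clear and nothing else looked disturbed when I handed the job in at about 15 s; no verdict came back.

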